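# Hold the power supply in the corner of the opened case

## Robot

A 7-joint arm with a two-finger parallel gripper is mounted at the origin on the work surface. World frame = base frame: x ahead of the robot, y to its left, z up, the work surface at z = 0. Lengths are in m, angles in rad, forces in N, time in s.
With the tool pointing down it reaches from about 0.425 to 0.925 m from the base axis. Payload 6.8 kg.
Tool frame: the origin (TCP) lies at the very end of the fingers, on their centre line; the grasp point (between the pads) lies 19 mm behind it (hold_point_z is the distance from the TCP to the grasp point, in m); z points along the fingers, y is the direction in which the jaws open and shut (so a half turn about z gives the same grasp; the last joint's range is limited). The gripper opens to 85 mm and grips with 20 to 120 N. Pads are 22 mm wide; open, the fingers measure 114 mm over their backs; the gripper's body (76 mm by 85 mm) begins 54 mm behind the grasp point. The pads swing forward as they close: fully open they stand 13 mm farther back than shut.
Start: joints at [1.219, 0.477, 0.022, 1.555, -0.011, 1.109, -0.083], TCP at [0.163, -0.655, 0.231] pointing down, gripper open.
Joint ranges: [-2.96, 2.96], [-0.34, 2.1], [-1.41, 1.46], [0.24, 2.44], [-1.37, 4.51], [0.17, 1.92], [-2.96, 2.96]. Speed limits (rad/s): [2.39, 2.39, 3.14, 3.14, 3.14, 3.14, 3.14].

## Interface

Orientations are given as a unit quaternion [w, x, y, z].
In Python, from station import get_obs, read_camera, calibration, hand_in, regions_of, hold_point_z gives the robot as it stands.
- The arm moves only by the tool send_rows, never from a script. Its argument "motion" is text: rows parted by semicolons, each of 7 numbers parted by spaces: the shift along the world's x, y, z in cm, then the turn, a rotation vector about the world's x, y, z in degrees, then the closure, from 0 (fully open) to 1 (shut). In form: dx dy dz rx ry rz fingers; .... A call has 1 to 20 rows; each row shifts and turns the pose as measured when the row begins; what a row does not reach is not made up. A row lasts 1/12 s, in which the tool goes at most 41.7 mm and 7.16 degrees, less where a joint would pass 70% of its speed; a pose out of reach is approached as far as the arm can. A call is refused whole if a number of a shift passes 4.17 or a number of a turn 7.16, either way. A call with a gripper value outside its range is refused whole. The fingers move at their own pace and stop on an object; "newtons" is the grip in N (left out, the last holds). Time passes only in rows, so rows that do not move let the fingers close. It gives the time, the measured TCP pose, the force and the opening at its end, in the units of the state.
- get_obs(): the state, without advancing time (a new reading comes with each control period).
- read_camera(name): name is "scene" or "top" or "wrist"; returns the picture (400x640x3 uint8, red, green, blue); there is no depth.
- calibration(name): a dict with "mtx" (3x3 intrinsics, pixels), "k1" (the pictures are not rectified: a ray, as slopes to the right and down, at radius r is drawn at 1 + k1 r^2 times it, then the intrinsics apply), "R" (3x3) and "t" (3): a world point X has camera coordinates R X + t; the wrist camera has in their place "hand_eye" (4x4, takes a point from camera to tool coordinates, whose origin is the TCP and whose axes are the flange's). Camera axes: x right, y down, z forward; pixel columns grow to the right and rows downward; lengths in m; the calibration is good to about 2 mm. A picture is of the moment at which its call begins: read the wrist's pose just before it. calibration takes no time and is no camera call.
- hand_in(): hands the job in, once; it reports no verdict.
Trained networks look in the newest picture that a camera, given by its name, has taken for a name from the list of things; names that differ only in an ending like _2 or _b are one class to them, and where a whole thing is asked for, a point or a joint stands for the part that bears it (a point fixed in the world has none). Each returns a list of dicts, best first, with "conf" (0 to 1); they miss things now and then, are a little off and sometimes report something else, mostly with a low value. They report only what shows in the picture. A call takes as long as a camera call. They do not tell look-alikes from the thing itself.
- regions_of(thing, camera): "region" (400x640 bool, what is visible of it) and "point" ([column, row] in pixels, amid what is visible of it).
The state is a dict: "t": time; "q": joint angles; "joint_vel": joint speeds; "joint_torque": joint torques, N m; "eef_pos": TCP position; "tool_rot": TCP orientation; "contact_force": force on the tool from outside, world axes, zero at the start; "torque": the same for the moment, N m; "gripper_width": opening from 0.0 (shut) to 1.0 (fully open).
Only numpy, scipy, OpenCV 4.12 (cv2) and the standard library are available. Lean on these libraries where they do the work, as an engineer would, in place of code of your own. Each camera call takes 0.05 s, during which the arm holds its last target.

## Task

Pick up the metal power supply, set it flat on the floor of the opened case and press it into the case's free rear corner, so that its closed end is flush against the rear panel and its side is flush against the left flange at the same time, with its black terminal block facing the front of the case. Keep hold of it and finish while still pressing it gently but definitely against both, as for a helper who will drive the screws; do not let go. Do not bend the sheet metal, keep off the green circuit board and leave the other things on the table where they are.

Things in the scene. Friction and masses are not known exactly. Their poses are not given: they have to be found in the camera images.
- power_unit: Loose steel power supply box, 84 long (x) by 54 wide (y) by 38 mm high, about 0.26 kg, dark vent dots on top. Origin: centre of the underside; starts upright, z up. Full-height closed body from x = -28 to +42 mm; the 14 mm at the -x end is a step 22 to 27 mm high with the black terminal block. Flat sides, gripped across the 54 mm; yellow label on the -y side, white on the +y side
- unit_corner (a point): Lower corner of the power supply that belongs in the corner of the case: closed end, +y side, at (+42, +27, 0) mm in the unit's own axes, which it shares
- case: Opened aluminium case, 190 deep (x) by 230 mm wide (y), on a blue mat, fixed: does not move when pushed. Origin: middle of its footprint at table height; z up, x from front to rear, y towards its left flange. Its floor is 10 mm above the table. Black front panel at -x, 40 mm above the floor. Free bay: left part of the floor, 110 mm wide from circuit board to left flange, from front to rear panel
- case_corner (a point): Inner rear left corner of the case, on the top of the floor where the inner faces of rear panel and left flange meet, at (+93, +113, +10) mm in the case's axes, which it shares. The unit's corner belongs here, the unit's axes parallel to the case's. Metal rubs hard on metal here (friction about 1): pushing on one wall can keep the unit from sliding up to the other
- rear_panel: Upright aluminium rear panel of the case, 230 mm wide, 42 mm high above the floor, 2 mm thick, rigid. Origin at the middle of its lower edge; its inner face looks to the case's -x, 1 mm from the origin
- left_flange: Low turned-up edge along the left side of the case, 10 mm high above the floor, 2 mm thick, 186 mm long, rigid. Origin at the middle of its lower edge; inner face looks to the case's -y, 1 mm from the origin. A finger on the unit's left side must stay above it. The right edge of the case has the same flange
- board: Green circuit board with chips and sockets, fixed in the right half of the case, 150 mm (case x) by 108 mm (case y), highest part 21 mm above the case floor. Origin at its middle on the case floor; its left edge lies 59 mm from the right side of the power supply when that is in the corner
- joystick: Bystander: black joystick with a ball-topped stick, base 85 mm square, 119 mm high, loose; origin at the centre of its underside
- drink_can: Bystander: yellow drink can, 66 mm diameter, 115 mm high, loose, upright; origin at the centre of its underside
- solder_reel: Bystander: small brass-coloured reel of solder, 58 mm diameter, 32 mm high, loose; origin at the centre of its underside
- screwdriver: Bystander: red-handled screwdriver, 190 mm long, lying on the table along its x; loose, origin under its middle
Things that resemble listed ones, but are neither listed nor needed, are in the scene too. Of the things shaped like the power_unit, the steel one is meant.

How it is judged:
By the outcome, as a careful person would: the job done as asked, in the order asked, and still so for the second after the job is handed in, while the arm keeps its last pose, push and grip.
It also fails if it takes over 45 s, if anything falls off the work surface, if the arm or the gripper's body presses on something with over 40 N, if the wrist force passes 120 N, or if a joint passes its speed limit or range.

## Working session

There is one attempt and no reset: what is moved stays moved. The work goes in short steps, Python scripts to look and compute and a tool call to move; the robot and the scene stay as the last step left them, time stands still between calls to the robot, and variables do not carry over. Pictures are saved under pics/ and viewed, and the job is handed in when it is done.

Besides the shell and the picture viewer there is one more tool, called after "Call:" by a JSON object that holds its "name" and its "arguments". send_rows: Moves the arm, as the interface text tells. Its arguments: {"type":"object","properties":{"motion":{"type":"string"},"newtons":{"type":"number"}},"required":["motion"]}

```bash
ls; mkdir -p pics; python3 - <<'E'
from station import *
import cv2,numpy as np
print(get_obs()); print(hold_point_z)
for n in ["scene","top"]:
    im=read_camera(n); cv2.imwrite(f"pics/{n}0.png",im[:,:,::-1]); c=calibration(n); print(n,c)
print(calibration("wrist"))
E
```

```text
pics
{'t': 0.0, 'q': array([ 1.21887794,  0.47784639,  0.02232227,  1.55641541, -0.01151769,
        1.10932535, -0.08309018]), 'joint_vel': array([-1.75183980e-03,  4.48743103e-04,  6.76424788e-05,  1.73355749e-03,
        5.21422342e-04, -5.70247463e-04, -3.63461522e-04]), 'joint_torque': array([ 2.18251921e-05, -5.96464741e+01,  1.60782550e+00, -2.81199610e+01,
        1.23818233e-02,  9.36430326e-03, -1.97841683e-05]), 'eef_pos': array([ 0.16281214, -0.65446709,  0.23030957]), 'tool_rot': array([-9.17608396e-04,  9.92575443e-01,  1.21626962e-01, -1.71062664e-04]), 'contact_force': array([-0.23506132,  0.21372359,  0.6127071 ]), 'torque': array([-0.04597704, -0.00762782, -0.00538061]), 'gripper_width': 1.0016982419014802}
0.0187
scene {'mtx': array([[414.43327934,   0.        , 323.23310764],
       [  0.        , 414.43327934, 197.60834612],
       [  0.        ,   0.        ,   1.        ]]), 'k1': -0.03521265029117124, 'R': array([[-0.24417863,  0.96952309,  0.02004419],
       [ 0.58616497,  0.16403145, -0.79341308],
       [-0.77252017, -0.18198532, -0.60835345]]), 't': array
[... 283 characters left out ...]
0349819],
       [-0.97506505, -0.05156505, -0.21584532],
       [ 0.21573194,  0.00782106, -0.9764213 ]]), 't': array([0.0041376 , 0.52897159, 1.15058688])}
{'mtx': array([[340.28914816,   0.        , 312.6689422 ],
       [  0.        , 340.28914816, 197.35328746],
       [  0.        ,   0.        ,   1.        ]]), 'k1': -0.024715755525922, 'hand_eye': array([[-1.13833076e-03, -9.59580701e-01, -2.81431309e-01,
         7.29492870e-02],
       [ 9.99999237e-01, -9.57473639e-04, -7.80143016e-04,
         5.66849148e-04],
       [ 4.79147123e-04, -2.81431983e-01,  9.59581059e-01,
        -1.41548130e-01],
       [ 0.00000000e+00,  0.00000000e+00,  0.00000000e+00,
         1.00000000e+00]])}
```

View pics/scene0.png

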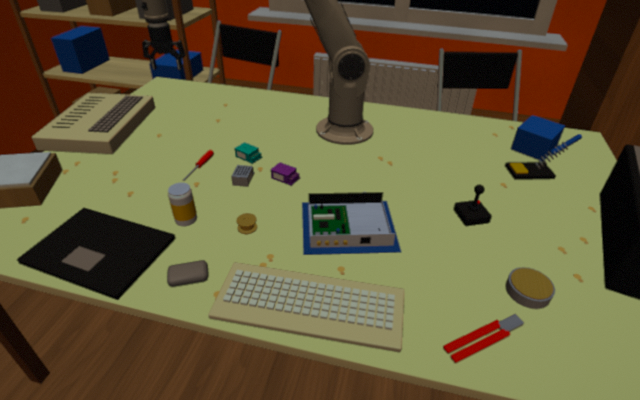

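View pics/top0.png

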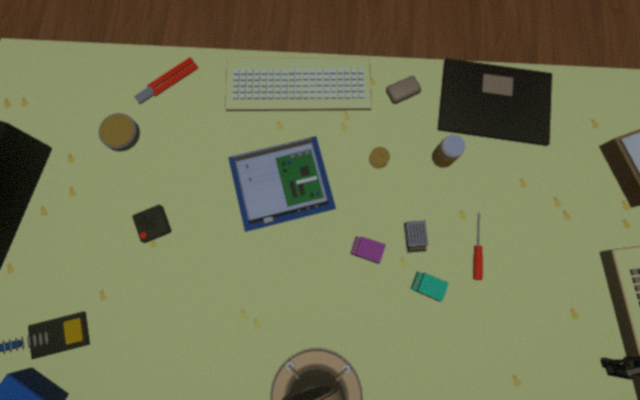

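Candidates shaped like the unit in the top view are purple (368,249), teal (430,287) and grey (416,235). Grey is the steel one, and I'll confirm it in an enlarged crop.

```bash
cat > h.py <<'E'
import numpy as np, cv2
from station import *
def ray(c,px,pose=None):
    M=c['mtx']; k=c['k1']
    d=np.array([(px[0]-M[0,2])/M[0,0],(px[1]-M[1,2])/M[1,1]]); u=d.copy()
    for _ in range(20): u=d/(1+k*(u@u))
    v=np.array([u[0],u[1],1.])
    if 'R' in c: return -c['R'].T@c['t'], c['R'].T@v
    T=wT(c,pose); return T[:3,3],T[:3,:3]@v
def q2R(q):
    from scipy.spatial.transform import Rotation as Ro
    return Ro.from_quat([q[1],q[2],q[3],q[0]]).as_matrix()
def wT(c,o):
    T=np.eye(4);T[:3,:3]=q2R(o['tool_rot']);T[:3,3]=o['eef_pos'];return T@c['hand_eye']
def at(c,px,z,pose=None):
    o,d=ray(c,px,pose); return o+d*(z-o[2])/d[2]
def proj(c,X,pose=None):
    X=np.atleast_2d(X)
    if 'R' in c: P=X@c['R'].T+c['t']
    else:
        T=np.linalg.inv(wT(c,pose)); P=X@T[:3,:3].T+T[:3,3]
    u=P[:,:2]/P[:,2:]; u=u*(1+c['k1']*(u**2).sum(1,keepdims=True))
    return u*np.array([c['mtx'][0,0],c['mtx'][1,1]])+c['mtx'][:2,2]
E
python3 - <<'E'
from h import *
im=cv2.imread("pics/top0.png"); sc=cv2.imread("pics/scene0.png")
a=cv2.resize(im[205:305,340:460],(780,650)[:2] and (600,500),interpolation=cv2.INTER_CUBIC); cv2.imwrite("pics/cr_unit.png",a)
cv2.imwrite("pics/cr_case.png",cv2.resize(im[130:235,220:345],(750,600)[:2] and (714,600),interpolation=cv2.INTER_CUBIC))
read_camera("top")
c=calibration("top")
for n,z in [("power_unit",.038),("case",.01),("board",.02),("left_flange",.02),("rear_panel",.05)]:
    for r in regions_of(n,"top")[:4]: 
        m=r["region"].astype(np.uint8); pt=r["point"]
        print(n,round(r["conf"],2),pt,m.sum(),at(c,pt,z).round(3), cv2.minAreaRect(np.argwhere(m)[:,::-1].astype(np.float32)))
E
```

```text
power_unit 0.65 [369.1, 249.6] 648 [ 0.387 -0.127  0.038] ((367.8846435546875, 248.57693481445312), (31.784320831298828, 21.245018005371094), 19.440034866333008)
power_unit 0.64 [427.8, 283.7] 741 [ 0.303 -0.287  0.038] ((429.2192077636719, 285.08221435546875), (35.112342834472656, 22.00373649597168), 20.556045532226562)
case 0.75 [283.3, 180.0] 7083 [0.578 0.124 0.01 ] ((281.46612548828125, 182.62852478027344), (76.91368865966797, 94.08964538574219), 76.46414184570312)
board 0.87 [297.1, 178.8] 1870 [0.581 0.084 0.02 ] ((299.2647705078125, 176.558837890625), (50.68994140625, 37.593021392822266), 75.96376037597656)
left_flange 0.49 [416.6, 234.7] 670 [ 0.437 -0.261  0.02 ] ((416.1007080078125, 235.60580444335938), (31.72239875793457, 22.258258819580078), 83.2901611328125)
rear_panel 0.85 [273.0, 147.4] 465 [0.662 0.157 0.05 ] ((272.88238525390625, 149.02940368652344), (6.790997505187988, 79.30915069580078), 75.96376037597656)
```

View pics/cr_unit.png

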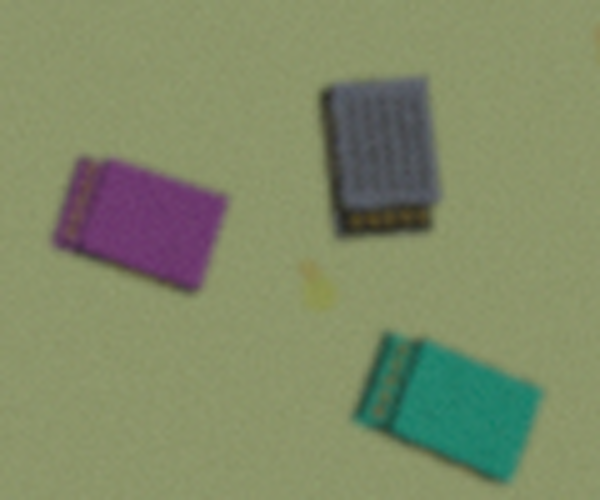

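View pics/cr_case.png

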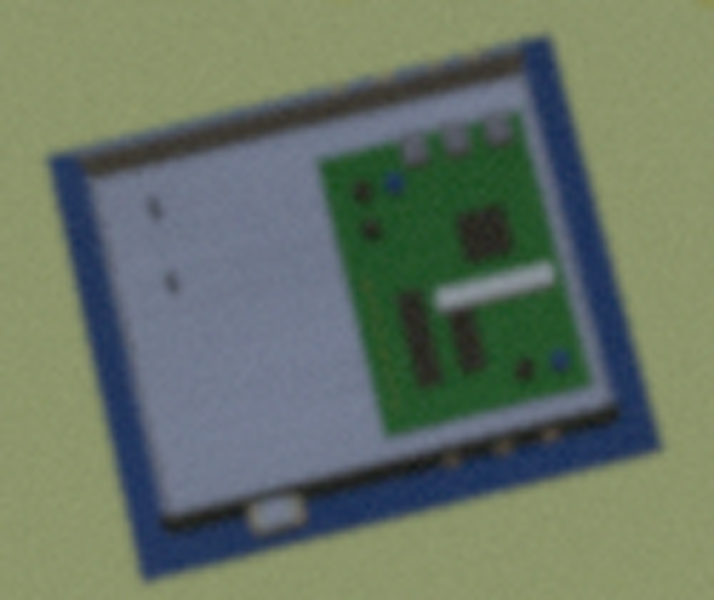

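Purple and teal are look-alikes. The grey one at (416,235) has a dark dotted vent top and is the steel unit, with its terminals towards the robot, the same way round as the case. Next I'll get rough poses.

```bash
python3 - <<'E'
from h import *
c=calibration("top")
def U(x,y): return [340+x/5,205+y/5]
def C(x,y): return [220+x*125/714,130+y*105/600]
A=at(c,U(332,90),.038);B=at(c,U(427,78),.038);D=at(c,U(437,200),.038);E_=at(c,U(346,208),.038)
for p in (A,B,D,E_): print(p.round(4))
print("unit yaw",[np.degrees(np.arctan2(*(p-q)[[1,0]])) for p,q in((A,E_),(B,D))], np.linalg.norm(A-E_),np.linalg.norm(A-B))
print((A+B+D+E_)/4)
# case
a=at(c,C(90,176),.01); f=at(c,C(165,515),.02); b=at(c,C(523,75),.01)
a2=at(c,C(88,176),.02)
print(a,b,f,np.degrees(np.arctan2(*(a2-f)[[1,0]])),np.degrees(np.arctan2(*(a-b)[[1,0]]))-90, np.linalg.norm(a-b),np.linalg.norm(a-f))
E
```

```text
[ 0.466  -0.2284  0.038 ]
[ 0.4755 -0.2813  0.038 ]
[ 0.4078 -0.2866  0.038 ]
[ 0.4008 -0.2365  0.038 ]
unit yaw [np.float64(7.09792952050141), np.float64(4.477171698621245)] 0.06570613843200608 0.05372898542770325
[ 0.43751725 -0.2581764   0.038     ]
[0.62878184 0.26743747 0.01      ] [0.69510476 0.04819035 0.01      ] [0.45375794 0.21256359 0.02      ] 17.39562566260014 16.830724166353704 0.2290590035039459 0.183696789005486
```

Call:
{"name": "send_rows", "arguments": {"motion": "2.8 3.9 0 0 0 -0.8 0;2.8 3.9 0 0 0 -0.8 0;2.8 3.9 0 0 0 -0.8 0;2.8 3.9 0 0 0 -0.8 0;2.8 3.9 0 0 0 -0.8 0;2.8 3.9 0 0 0 -0.8 0;2.8 3.9 0 0 0 -0.8 0;2.8 3.9 0 0 0 -0.8 0;2.8 3.9 0 0 0 -0.8 0;2.8 3.9 0 0 0 -0.8 0;0 0 0 0 0 0 0;0 0 0 0 0 0 0"}}

```text
t: 1.4
eef_pos: [0.4073, -0.3037, 0.2326]
tool_rot: [0.003, 0.999, 0.046, 0.0]
contact_force: [-0.2, -0.3, -0.8]
gripper_width: 1.002
```

```bash
python3 - <<'E'
from h import *
o=get_obs(); im=read_camera("wrist"); print(o['eef_pos'],o['tool_rot'])
np.savez("w1.npz",p=o['eef_pos'],q=o['tool_rot'])
cv2.imwrite("pics/w1.png",im[:,:,::-1])
E
```

```text
[ 0.4073106  -0.30373694  0.23259205] [2.76217439e-03 9.98927306e-01 4.62233565e-02 9.25740963e-05]
```

View pics/w1.png

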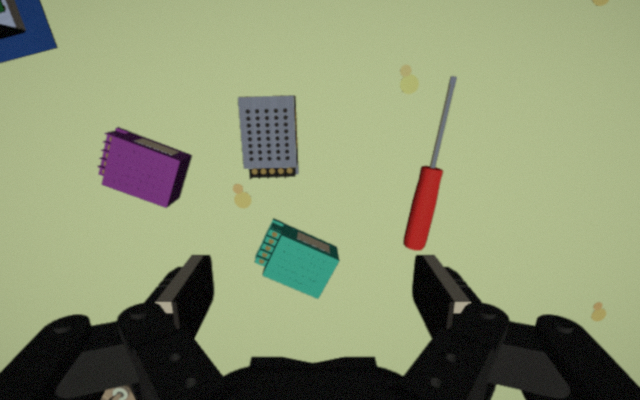

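```bash
python3 - <<'E'
import cv2
im=cv2.imread("pics/w1.png"); cv2.imwrite("pics/w1c.png",cv2.resize(im[85:190,220:320],(571,600),interpolation=cv2.INTER_CUBIC))
E
```

```text
(no output)
```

View pics/w1c.png

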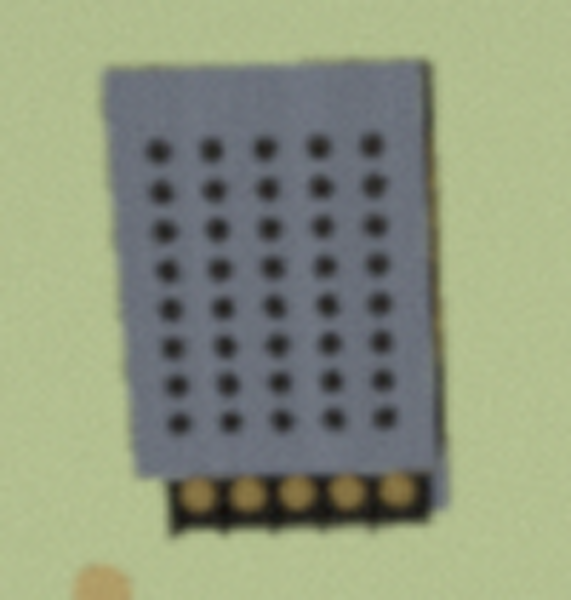

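```bash
python3 - <<'E'
from h import *
d=np.load("w1.npz"); o=dict(eef_pos=d['p'],tool_rot=d['q']); c=calibration("wrist")
P=[at(c,[220+x/5.71,85+y/5.714],.038,o) for x,y in((106,70),(428,62),(436,470),(138,476))]
A,B,D,E=P
for p in P: print(p.round(4))
print(np.degrees(np.arctan2(*(A-E)[[1,0]])),np.degrees(np.arctan2(*(B-D)[[1,0]])),np.degrees(np.arctan2(*(A-B)[[1,0]]))-90,[np.linalg.norm(x) for x in(A-E,B-D,A-B,E-D)],sum(P)/4)
# case with top camera again, plus tool yaw
R=q2R(d['q']);print(R)
E
```

```text
[ 0.4742 -0.2281  0.038 ]
[ 0.4803 -0.2813  0.038 ]
[ 0.4118 -0.288   0.038 ]
[ 0.406  -0.2359  0.038 ]
6.5372171440513895 5.590805548515611 6.491450159967201 [np.float64(0.06867905874198424), np.float64(0.06884614625584753), np.float64(0.05358777189401322), np.float64(0.05245098919647123)] [ 0.44308571 -0.25834426  0.038     ]
[[ 9.95726785e-01  9.23470346e-02  4.40303528e-04]
 [ 9.23480574e-02 -9.95711543e-01 -5.50986467e-03]
 [-7.04043573e-05  5.52698101e-03 -9.99984724e-01]]
```

Call:
{"name": "send_rows", "arguments": {"motion": "1.8 2.3 0 0.15 0 0.5 0;1.8 2.3 -1 0.15 0 0.4 0;0 0 -3 0 0 0 0;0 0 -3 0 0 0 0;0 0 -2 0 0 0 0;0 0 0 0 0 0 0"}}

```text
t: 1.95
eef_pos: [0.4439, -0.2636, 0.1425]
tool_rot: [0.003, 0.999, 0.049, 0.004]
contact_force: [-1.1, 0.7, -0.9]
gripper_width: 0.997
```

Call:
{"name": "send_rows", "arguments": {"motion": "0 0.5 -3 0 0 0.5 0;0 0 -3 0 0 0 0;0 0 -2 0 0 0 0;0 0 0 0 0 0 0;0 0 0 0 0 0 0"}}

```text
t: 2.37
eef_pos: [0.4435, -0.2667, 0.0639]
tool_rot: [0.005, 0.999, 0.048, 0.005]
contact_force: [-0.3, 0.2, 0.5]
gripper_width: 0.999
```

```bash
python3 - <<'E'
from h import *
o=get_obs(); im=read_camera("wrist"); print(o['t'],o['eef_pos'],q2R(o['tool_rot']).round(4),o['contact_force'])
cv2.imwrite("pics/w2.png",im[:,:,::-1])
E
```

```text
2.3667 [ 0.44351585 -0.26668149  0.06394213] [[ 0.9953  0.0962  0.011 ]
 [ 0.0963 -0.9953 -0.0098]
 [ 0.01    0.0108 -0.9999]] [-0.26260929  0.21044484  0.51592519]
```

View pics/w2.png

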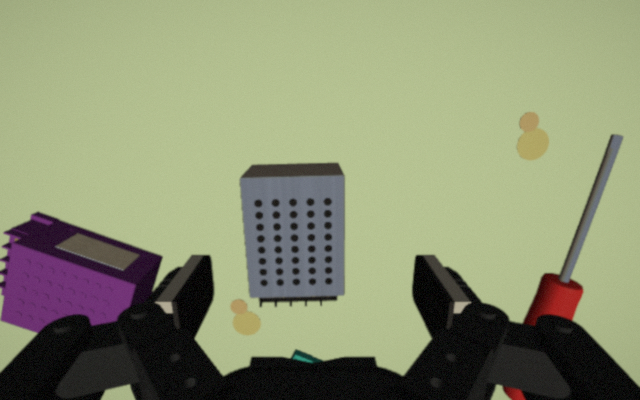

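Call:
{"name": "send_rows", "arguments": {"motion": "0 0.8 0 0.6 0.6 0.7 0;0 0 0 0 0 0 0;0 0 0 0 0 0 0"}}

```text
t: 2.67
eef_pos: [0.4455, -0.2604, 0.0686]
tool_rot: [0.001, 0.999, 0.054, 0.003]
contact_force: [-0.5, -0.2, -0.3]
gripper_width: 1.0
```

```bash
cat >st.py <<'E'
from h import *
o=get_obs(); R=q2R(o['tool_rot'])
print(round(o['t'],2),o['eef_pos'].round(4),'yaw',np.degrees(np.arctan2(R[1,0],R[0,0])).round(2),'fix rx,ry',np.degrees([-R[1,2],R[0,2]]).round(2),'F',o['contact_force'].round(1),'T',o['torque'].round(2),'w',round(o['gripper_width'],3))
E
python3 st.py; python3 - <<'E'
from h import *
o=get_obs(); im=read_camera("wrist"); c=calibration("wrist")
cv2.imwrite("pics/w3.png",im[:,:,::-1])
r=regions_of("power_unit","wrist")
for x in r[:4]:
  ys,xs=np.nonzero(x['region']);print(x['conf'],x['point'],xs.min(),xs.max(),ys.min(),ys.max())
cv2.imwrite("pics/w3c.png",cv2.resize(im[120:300,210:390,::-1],(600,600),interpolation=cv2.INTER_CUBIC))
E
```

```text
2.67 [ 0.4455 -0.2604  0.0686] yaw 6.15 fix rx,ry [0.09 0.3 ] F [-0.5 -0.2 -0.3] T [-0.03 -0.    0.04] w 1.0
0.88 [307.5, 228.7] 254 355 165 304
0.82 [81.3, 272.9] 16 174 210 323
0.75 [308.8, 354.7] 296 329 347 362
```

View pics/w3c.png

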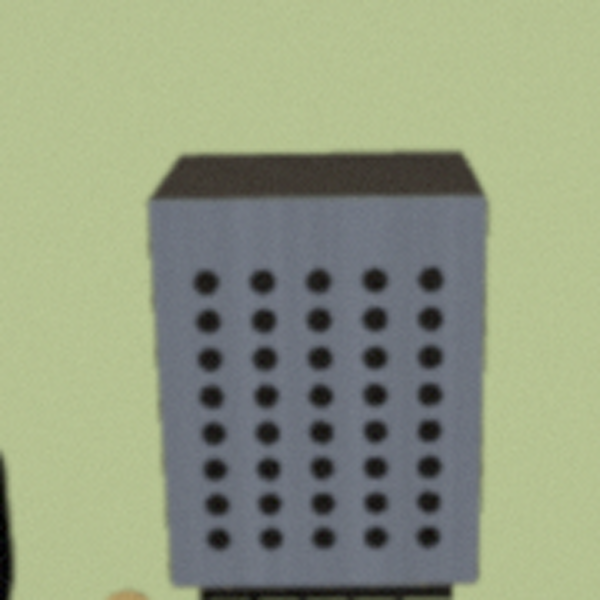

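```bash
python3 - <<'E'
from h import *
o=get_obs(); c=calibration("wrist")
P=[at(c,[210+x*.3,120+y*.3],.038,o) for x,y in((150,200),(486,196),(479,583),(172,585))]
A,B,D,E=P
for p in P: print(p.round(4))
print(np.degrees(np.arctan2(*(A-E)[[1,0]])),np.degrees(np.arctan2(*(B-D)[[1,0]])),np.degrees(np.arctan2(*(A-B)[[1,0]]))-90,[np.linalg.norm(x) for x in(A-E,B-D,A-B,E-D)],sum(P)/4)
E
```

```text
[ 0.4744 -0.2273  0.038 ]
[ 0.4806 -0.2793  0.038 ]
[ 0.4126 -0.2878  0.038 ]
[ 0.4066 -0.2351  0.038 ]
6.560136609631418 7.142187606954737 6.78289275819742 [np.float64(0.068215520875977), np.float64(0.06848284127658898), np.float64(0.052352381495029965), np.float64(0.05304770515874128)] [ 0.44355556 -0.25739503  0.038     ]
```

Call:
{"name": "send_rows", "arguments": {"motion": "-0.2 0.4 -2 0.1 0.3 0.5 0;0 0.1 -2 0 0.1 0 0;0 0 -0.8 0 0 0 0;0 0 0 0 0 0 0;0 0 0 0 0 0 0"}}

```text
t: 3.18
eef_pos: [0.4461, -0.2564, 0.0223]
tool_rot: [0.002, 0.998, 0.058, 0.002]
contact_force: [0.5, 0.0, -0.1]
gripper_width: 1.0
```

```bash
python3 st.py
```

```text
3.18 [ 0.4461 -0.2564  0.0223] yaw 6.68 fix rx,ry [0.17 0.25] F [ 0.5  0.  -0.1] T [ 0.01  0.03 -0.01] w 1.0
```

Call:
{"name": "send_rows", "arguments": {"motion": "-0.2 -0.1 -0.7 0.1 0.3 0 0;0 0 0 0 0 0 0;0 0 0 0 0 0 0"}}

```text
t: 3.43
eef_pos: [0.4449, -0.2583, 0.0165]
tool_rot: [0.001, 0.998, 0.058, 0.0]
contact_force: [-1.0, -0.6, -0.0]
gripper_width: 0.999
```

```bash
python3 st.py
```

```text
3.43 [ 0.4449 -0.2583  0.0165] yaw 6.67 fix rx,ry [0.13 0.05] F [-1.  -0.6 -0. ] T [-0.01 -0.02  0.01] w 0.999
```

Call:
{"name": "send_rows", "arguments": {"motion": "0 0.1 -0.25 0.1 0 0 0;0 0 0 0 0 0 0.6;0 0 0 0 0 0 0.6;0 0 0 0 0 0 0.6;0 0 0 0 0 0 0.6;0 0 0 0 0 0 0.6", "newtons": 60}}

```text
t: 3.93
eef_pos: [0.4455, -0.2577, 0.0152]
tool_rot: [0.001, 0.998, 0.058, 0.001]
contact_force: [-0.1, 0.2, -2.2]
gripper_width: 0.621
```

```bash
python3 st.py
```

```text
3.93 [ 0.4455 -0.2577  0.0152] yaw 6.63 fix rx,ry [0.08 0.15] F [-0.1  0.2 -2.2] T [-0.01 -0.02 -0.  ] w 0.621
```

Call:
{"name": "send_rows", "arguments": {"motion": "0 0 0 0 0 0 0.7;0 0 0 0 0 0 0.7;0 0 2 0 0 0 0.7;0 0 3 0 0 0 0.7;0 0 3 0 0 0 0.7;0 0 3 0 0 0 0.7;0 0 0 0 0 0 0.7;0 0 0 0 0 0 0.7", "newtons": 80}}

```text
t: 4.6
eef_pos: [0.4416, -0.2557, 0.1265]
tool_rot: [-0.001, 0.998, 0.058, -0.002]
contact_force: [-0.7, 0.4, -2.9]
gripper_width: 0.613
```

```bash
python3 st.py; python3 - <<'E'
from h import *
im=read_camera("wrist");cv2.imwrite("pics/w4.png",im[:,:,::-1])
E
```

```text
4.6 [ 0.4416 -0.2557  0.1265] yaw 6.66 fix rx,ry [-0.15 -0.29] F [-0.7  0.4 -2.9] T [ 0.   -0.    0.04] w 0.613
```

View pics/w4.png

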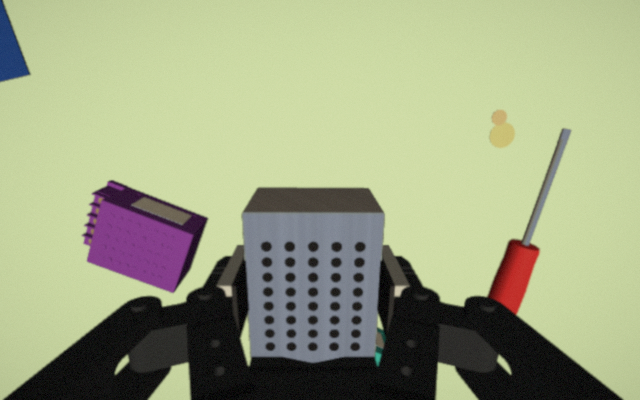

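Call:
{"name": "send_rows", "arguments": {"motion": "1.1 3.8 0.6 0 0 0.8 0.7;1.1 3.8 0.6 0 0 0.8 0.7;1.1 3.8 0.6 0 0 0.8 0.7;1.1 3.8 0.6 0 0 0.8 0.7;1.1 3.8 0 0 0 0.8 0.7;1.1 3.8 0 0 0 0.8 0.7;1.1 3.8 0 0 0 0.8 0.7;1.1 3.8 0 0 0 0.8 0.7;1.1 3.8 0 0 0 0.8 0.7;1.1 3.8 0 0 0 0.8 0.7;1.1 3.8 0 0 0 0.8 0.7;1.1 3 0 0 0 0.8 0.7;0 0 0 0 0 0 0.7;0 0 0 0 0 0 0.7"}}

```text
t: 5.82
eef_pos: [0.5595, 0.2116, 0.1273]
tool_rot: [-0.002, 0.99, 0.141, -0.019]
contact_force: [-0.1, -1.3, -3.9]
gripper_width: 0.614
```

```bash
python3 st.py
```

```text
5.82 [0.5595 0.2116 0.1273] yaw 16.23 fix rx,ry [ 0.08 -2.24] F [-0.1 -1.3 -3.9] T [-0.08 -0.06 -0.01] w 0.614
```

Call:
{"name": "send_rows", "arguments": {"motion": "0 0 1.5 0 -2.2 0.8 0.7;0 0 0 0 0 0 0.7;0 0 0 0 0 0 0.7"}}

```text
t: 6.07
eef_pos: [0.5565, 0.2103, 0.1366]
tool_rot: [0.002, 0.989, 0.149, -0.005]
contact_force: [0.1, -0.1, -3.3]
gripper_width: 0.614
```

```bash
python3 st.py; python3 - <<'E'
from h import *
im=read_camera("wrist");cv2.imwrite("pics/w5.png",im[:,:,::-1])
im=read_camera("top");cv2.imwrite("pics/top5.png",cv2.resize(im[110:240,200:350,::-1],(690,598),interpolation=cv2.INTER_CUBIC))
E
python3 st.py
```

```text
6.07 [0.5565 0.2103 0.1366] yaw 17.09 fix rx,ry [ 0.26 -0.52] F [ 0.1 -0.1 -3.3] T [-0.01 -0.    0.01] w 0.614
6.17 [0.5569 0.2102 0.137 ] yaw 17.05 fix rx,ry [ 0.25 -0.49] F [ 0.1 -0.  -2.1] T [ 0.02 -0.03 -0.01] w 0.614
```

View pics/w5.png

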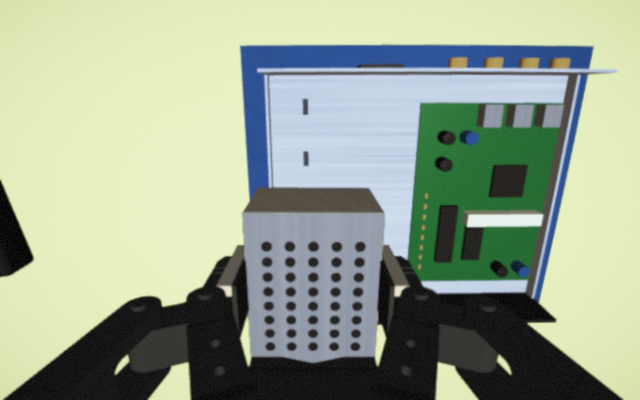

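View pics/top5.png

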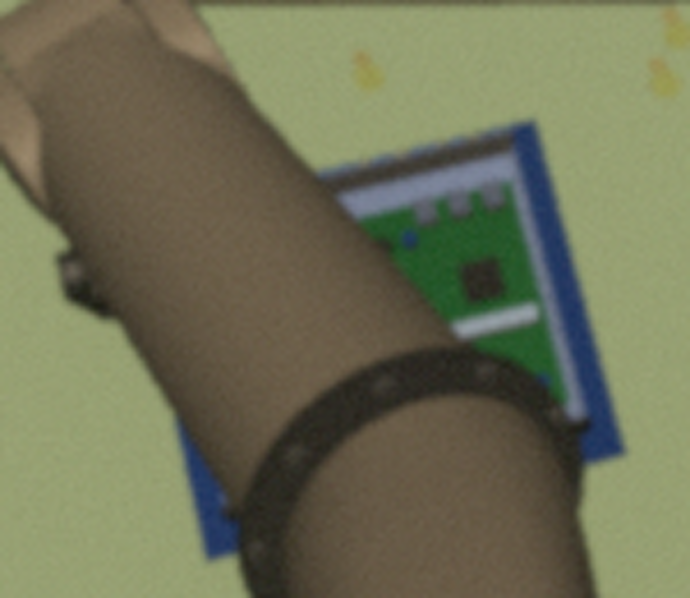

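```bash
python3 - <<'E'
import cv2
im=cv2.imread("pics/w5.png")
cv2.imwrite("pics/w5a.png",cv2.resize(im[50:220,235:405],(680,600)[:1]*1+(680,),interpolation=cv2.INTER_CUBIC)[:600])
cv2.imwrite("pics/w5b.png",cv2.resize(im[50:150,480:640],(800,500),interpolation=cv2.INTER_CUBIC))
E
```

```text
(no output)
```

View pics/w5a.png

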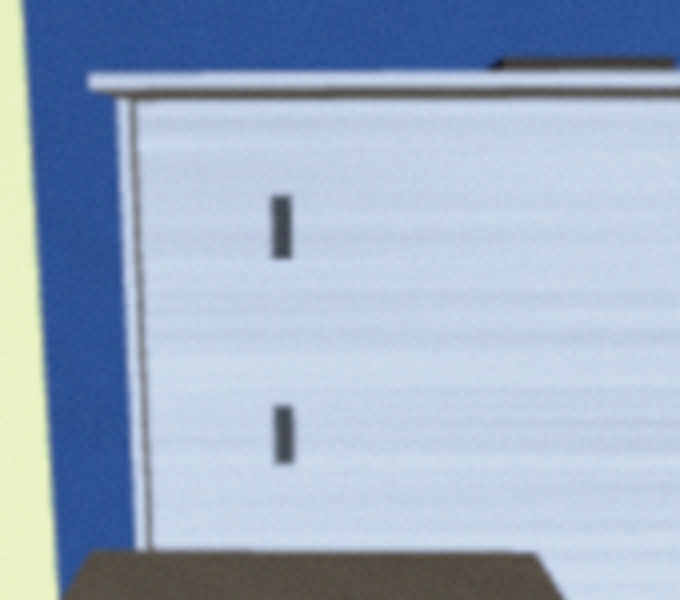

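View pics/w5b.png

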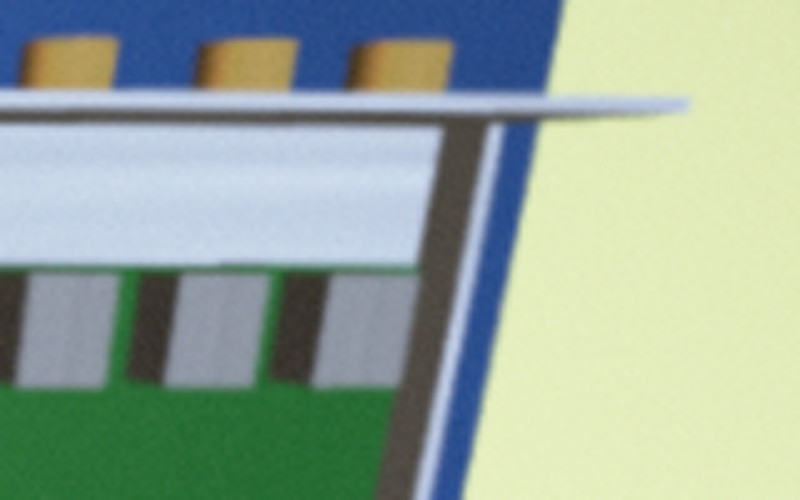

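```bash
python3 - <<'E'
from h import *
o=get_obs(); c=calibration("wrist")
f=lambda p,z: at(c,p,z,o)
fl=f((269.2,74.5),.01);fr=f((568.6,75),.01);ff=f((273,187.5),.01)
tl=f((257,72.5),.052);tr=f((617.6,71.6),.052)
for n,p in zip("fl fr ff tl tr".split(),(fl,fr,ff,tl,tr)): print(n,p.round(4))
ang=lambda a,b:np.degrees(np.arctan2(*(a-b)[[1,0]]))
print("yaw floor",ang(fl,fr)-90,"top",ang(tl,tr)-90,"flange",ang(fl,ff),"w",np.linalg.norm(fl-fr),np.linalg.norm(tl-tr))
# unit in tool frame
H=c['hand_eye']
def tool(px,z):
    cc=dict(c); M=c['mtx'];k=c['k1'];d=np.array([(px[0]-M[0,2])/M[0,0],(px[1]-M[1,2])/M[1,1]]);u=d
    for _ in range(20):u=d/(1+k*(u@u))
    v=H[:3,:3]@np.r_[u,1];p=H[:3,3];return p+v*(z-p[2])/v[2]
for px,z in(((245,212),-.0228),((382.5,212),-.0228),((258,188.5),.0152),((370,188.5),.0152)): print(tool(px,z).round(4))
E
python3 - <<'E'
import cv2
im=cv2.imread("pics/w5.png")
cv2.imwrite("pics/w5d.png",cv2.resize(im[175:370,235:395],(640,780),interpolation=cv2.INTER_CUBIC)[:600])
E
```

```text
fl [0.6323 0.2664 0.01  ]
fr [0.699  0.0511 0.01  ]
ff [0.549 0.241 0.01 ]
tl [0.6305 0.2686 0.052 ]
tr [0.6996 0.0497 0.052 ]
yaw floor 17.217664047463472 top 17.510668343434176 flange 16.97197581591888 w 0.22542144051306495 0.2295304004688886
[ 0.0325 -0.0244 -0.0228]
[ 0.0324  0.0263 -0.0228]
[ 0.0314 -0.0256  0.0152]
[0.0313 0.0278 0.0152]
```

View pics/w5d.png

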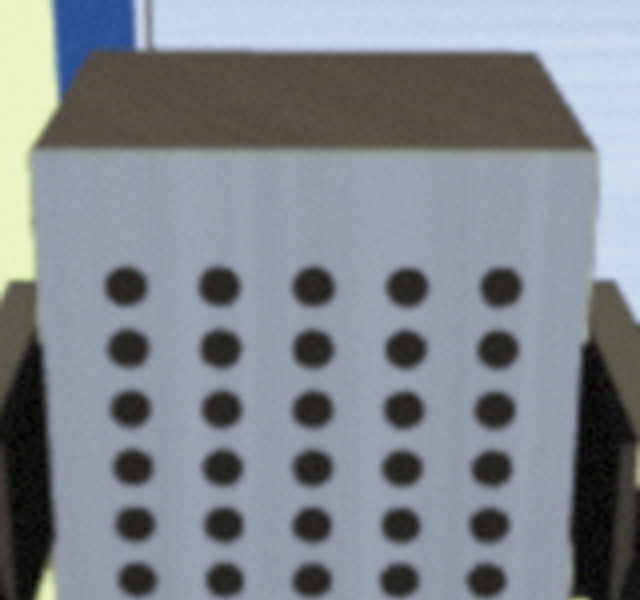

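Call:
{"name": "send_rows", "arguments": {"motion": "2.1 0.4 0 0.2 -0.5 0.2 0.7;2.1 0.4 0 0 0 0 0.7;0 0 -2 0 0 0 0.7;0 0 -2 0 0 0 0.7;0 0 -1 0 0 0 0.7;0 0 0 0 0 0 0.7;0 0 0 0 0 0 0.7"}}

```text
t: 6.75
eef_pos: [0.6015, 0.2109, 0.082]
tool_rot: [0.002, 0.989, 0.145, -0.002]
contact_force: [0.7, -0.2, -1.3]
gripper_width: 0.615
```

```bash
python3 st.py
```

```text
6.75 [0.6015 0.2109 0.082 ] yaw 16.65 fix rx,ry [ 0.26 -0.25] F [ 0.7 -0.2 -1.3] T [ 0.01 -0.07 -0.01] w 0.615
```

Call:
{"name": "send_rows", "arguments": {"motion": "-0.3 0.6 -1 0.2 -0.3 0.5 0.7;0 0.1 -2 0 0 0.1 0.7;0 0 -1.2 0 0 0 0.7;0 0 0 0 0 0 0.7;0 0 0 0 0 0 0.7"}}

```text
t: 7.17
eef_pos: [0.6003, 0.2172, 0.0424]
tool_rot: [0.0, 0.989, 0.149, 0.002]
contact_force: [0.5, -0.3, -2.7]
gripper_width: 0.611
```

```bash
python3 st.py; python3 - <<'E'
from h import *
im=read_camera("wrist");cv2.imwrite("pics/w6.png",im[:,:,::-1])
E
```

```text
7.17 [0.6003 0.2172 0.0424] yaw 17.12 fix rx,ry [0.   0.27] F [ 0.5 -0.3 -2.7] T [ 0.03 -0.01  0.01] w 0.611
```

View pics/w6.png

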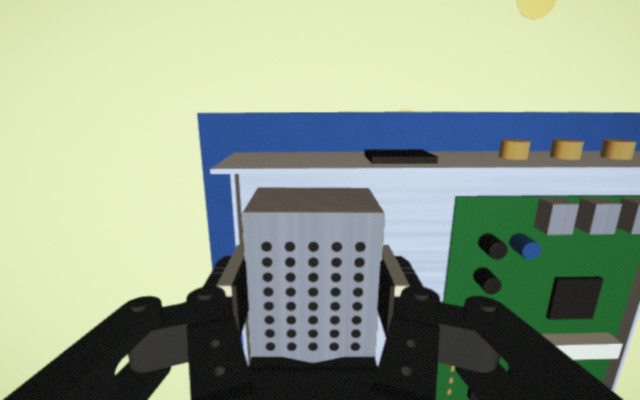

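Call:
{"name": "send_rows", "arguments": {"motion": "-0.1 0 -1 0 0.3 0.1 0.7;0 0 0 0 0 0 0.7;0 0 -0.4 0 0 0 0.7;0 0 0 0 0 0 0.7"}}

```text
t: 7.55
eef_pos: [0.6011, 0.2174, 0.0303]
tool_rot: [-0.0, 0.989, 0.149, 0.002]
contact_force: [-0.8, -0.2, -2.5]
gripper_width: 0.611
```

```bash
python3 st.py
```

```text
7.55 [0.6011 0.2174 0.0303] yaw 17.17 fix rx,ry [-0.07  0.17] F [-0.8 -0.2 -2.5] T [0.02 0.02 0.05] w 0.611
```

Call:
{"name": "send_rows", "arguments": {"motion": "0 0 -0.35 0 0.1 0 0.7;0 0 0 0 0 0 0.7;0 0 -0.15 0 0 0 0.7;0 0 0 0 0 0 0.7"}}

```text
t: 7.88
eef_pos: [0.602, 0.2178, 0.0256]
tool_rot: [-0.001, 0.989, 0.149, 0.001]
contact_force: [-0.4, 0.8, -2.9]
gripper_width: 0.611
```

```bash
python3 st.py
```

```text
7.88 [0.602  0.2178 0.0256] yaw 17.16 fix rx,ry [-0.11  0.15] F [-0.4  0.8 -2.9] T [-0.02 -0.03  0.07] w 0.611
```

Call:
{"name": "send_rows", "arguments": {"motion": "0 0 -0.1 0 0.1 0 0.7;0 0 0 0 0 0 0.7;0 0 -0.1 0 0 0 0.7;0 0 0 0 0 0 0.7"}}

```text
t: 8.22
eef_pos: [0.6025, 0.2181, 0.0256]
tool_rot: [-0.001, 0.989, 0.149, 0.001]
contact_force: [-0.2, 0.4, -2.3]
gripper_width: 0.611
```

```bash
python3 st.py
```

```text
8.22 [0.6025 0.2181 0.0256] yaw 17.16 fix rx,ry [-0.11  0.11] F [-0.2  0.4 -2.3] T [-0.01 -0.02  0.06] w 0.611
```

Call:
{"name": "send_rows", "arguments": {"motion": "-0.05 0 -0.25 0 0 0 0.7;0 0 0 0 0 0 0.7"}}

```text
t: 8.38
eef_pos: [0.6029, 0.2183, 0.026]
tool_rot: [-0.0, 0.989, 0.149, 0.002]
contact_force: [0.4, 0.5, -1.2]
gripper_width: 0.613
```

```bash
python3 st.py
```

```text
8.38 [0.6029 0.2183 0.026 ] yaw 17.15 fix rx,ry [-0.08  0.22] F [ 0.4  0.5 -1.2] T [ 0.08 -0.08 -0.01] w 0.613
```

Call:
{"name": "send_rows", "arguments": {"motion": "0 0 -0.3 0 0 0 0.7"}}

```text
t: 8.47
eef_pos: [0.6036, 0.2186, 0.0252]
tool_rot: [-0.0, 0.989, 0.149, 0.003]
contact_force: [-11.7, -5.1, 40.9]
gripper_width: 0.616
```

```bash
python3 st.py
```

```text
8.47 [0.6036 0.2186 0.0252] yaw 17.15 fix rx,ry [-0.07  0.3 ] F [-11.7  -5.1  40.9] T [-1.38  2.48  0.02] w 0.616
```

Call:
{"name": "send_rows", "arguments": {"motion": "0 0 0.1 0 0.2 0 0.7;-0.15 0.5 0.05 0 0 0 0.7;-0.1 0.3 0 0 0 0 0.7;0 0 0 0 0 0 0.7"}}

```text
t: 8.8
eef_pos: [0.601, 0.2273, 0.0263]
tool_rot: [-0.001, 0.989, 0.149, 0.001]
contact_force: [0.4, 0.5, -2.3]
gripper_width: 0.617
```

```bash
cat >> st.py <<'E'
d=np.radians(17.25);u=np.array([np.cos(d),np.sin(d)]);v=np.array([-np.sin(d),np.cos(d)])
e=np.array([.632,.267])-o['eef_pos'][:2]
print('gap rear %.1f left %.1f mm'%((e@u-.032)*1e3,(e@v-.027)*1e3),'F case x %.1f y %.1f'%(o['contact_force'][:2]@u,o['contact_force'][:2]@v))
E
python3 st.py
```

```text
8.8 [0.601  0.2273 0.0263] yaw 17.12 fix rx,ry [-0.1   0.13] F [ 0.4  0.5 -2.3] T [ 0.   -0.   -0.03] w 0.617
gap rear 9.4 left 1.7 mm F case x 0.5 y 0.3
```

Now left in small steps, then check.

Call:
{"name": "send_rows", "arguments": {"motion": "-0.03 0.12 0 0 0.1 0.1 0.7;-0.04 0.15 0 0 0 0 0.7;-0.04 0.15 0 0 0 0 0.7"}}

```text
t: 9.05
eef_pos: [0.5999, 0.2293, 0.0254]
tool_rot: [0.001, 0.989, 0.15, -0.0]
contact_force: [-0.1, -6.2, 4.8]
gripper_width: 0.612
```

```bash
python3 st.py
```

```text
9.05 [0.5999 0.2293 0.0254] yaw 17.24 fix rx,ry [ 0.14 -0.03] F [-0.1 -6.2  4.8] T [-1.25  0.01  0.23] w 0.612
gap rear 9.8 left -0.5 mm F case x -2.0 y -5.9
```

Call:
{"name": "send_rows", "arguments": {"motion": "-0.06 0.2 0.05 0 0 0 0.7;-0.06 0.2 0.02 0 0 0 0.7"}}

```text
t: 9.22
eef_pos: [0.5999, 0.2293, 0.0256]
tool_rot: [0.004, 0.989, 0.149, -0.0]
contact_force: [1.2, -5.6, 1.1]
gripper_width: 0.615
```

```bash
python3 st.py
```

```text
9.22 [0.5999 0.2293 0.0256] yaw 17.16 fix rx,ry [0.44 0.01] F [ 1.2 -5.6  1.1] T [-1.1  -0.24  0.34] w 0.615
gap rear 9.9 left -0.5 mm F case x -0.5 y -5.7
```

Call:
{"name": "send_rows", "arguments": {"motion": "0.02 -0.06 0.03 0.3 0 0 0.7;0.45 0.13 0.03 0 0 0 0.7;0.3 0.09 0 0 0 0 0.7;0 0 0 0 0 0 0.7"}}

```text
t: 9.55
eef_pos: [0.6075, 0.2315, 0.0255]
tool_rot: [0.001, 0.989, 0.149, -0.001]
contact_force: [-1.5, -1.9, 0.4]
gripper_width: 0.612
```

```bash
python3 st.py
```

```text
9.55 [0.6075 0.2315 0.0255] yaw 17.13 fix rx,ry [ 0.08 -0.07] F [-1.5 -1.9  0.4] T [-0.5  -0.07  0.11] w 0.612
gap rear 1.9 left -0.3 mm F case x -1.9 y -1.3
```

Call:
{"name": "send_rows", "arguments": {"motion": "0.15 0.04 0.03 0 0 0.1 0.7;0.15 0.05 0.02 0 0 0 0.7;0.2 0.06 0 0 0 0 0.7"}}

```text
t: 9.8
eef_pos: [0.6082, 0.2317, 0.0255]
tool_rot: [0.002, 0.989, 0.15, -0.006]
contact_force: [-9.2, -4.8, 9.1]
gripper_width: 0.61
```

```bash
python3 st.py
```

```text
9.8 [0.6082 0.2317 0.0255] yaw 17.28 fix rx,ry [ 0.35 -0.62] F [-9.2 -4.8  9.1] T [-0.66  1.63  0.13] w 0.61
gap rear 1.2 left -0.3 mm F case x -10.2 y -1.8
```

Call:
{"name": "send_rows", "arguments": {"motion": "-0.02 0 0.1 0.2 -0.5 0 0.7;0.2 0.06 0.1 0 0 0 0.7;0.2 0.06 0.1 0 0 0 0.7"}}

```text
t: 10.05
eef_pos: [0.6081, 0.2318, 0.027]
tool_rot: [0.002, 0.989, 0.151, -0.005]
contact_force: [-5.4, -2.0, -2.8]
gripper_width: 0.616
```

```bash
python3 st.py; python3 - <<'E'
from h import *
im=read_camera("wrist");cv2.imwrite("pics/w7.png",im[:,:,::-1]);cv2.imwrite("pics/w7c.png",cv2.resize(im[140:260,210:410,::-1],(800,480),interpolation=cv2.INTER_CUBIC))
E
```

```text
10.05 [0.6081 0.2318 0.027 ] yaw 17.36 fix rx,ry [ 0.35 -0.55] F [-5.4 -2.  -2.8] T [-0.52  1.1   0.08] w 0.616
gap rear 1.2 left -0.5 mm F case x -5.7 y -0.4
```

View pics/w7.png

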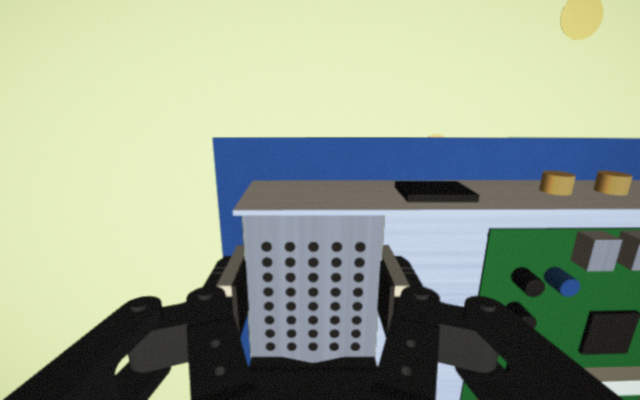

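View pics/w7c.png

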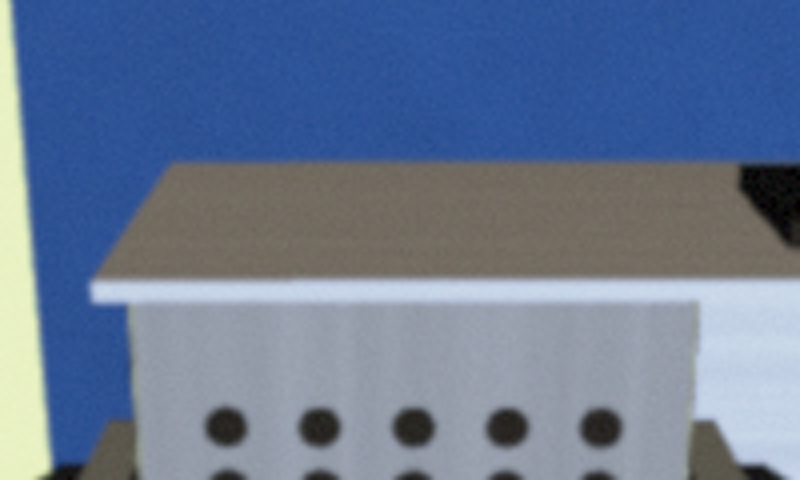

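Call:
{"name": "send_rows", "arguments": {"motion": "-0.1 -0.03 0 0.35 -0.5 -0.1 0.7;0 0 -0.1 0 -0.1 0 0.7;0 0 -0.2 0 0 0 0.7"}}

```text
t: 10.35
eef_pos: [0.6076, 0.2316, 0.0252]
tool_rot: [0.0, 0.989, 0.15, 0.001]
contact_force: [-11.7, -7.7, 30.8]
gripper_width: 0.616
```

```bash
python3 st.py
```

```text
10.35 [0.6076 0.2316 0.0252] yaw 17.26 fix rx,ry [0.01 0.1 ] F [-11.7  -7.7  30.8] T [-1.59  2.42  0.09] w 0.616
gap rear 1.8 left -0.5 mm F case x -13.4 y -3.9
```

Call:
{"name": "send_rows", "arguments": {"motion": "0 0 0.08 0 0 0 0.7;-0.04 0.12 0 0.2 0 0 0.7;0.15 0.05 0 0.1 -0.3 0 0.7;0.2 0.06 0 0.1 -0.3 0 0.7"}}

```text
t: 10.68
eef_pos: [0.6083, 0.2318, 0.026]
tool_rot: [-0.001, 0.989, 0.15, 0.004]
contact_force: [-7.4, -3.4, 1.5]
gripper_width: 0.615
```

```bash
python3 st.py
```

```text
10.68 [0.6083 0.2318 0.026 ] yaw 17.27 fix rx,ry [-0.17  0.45] F [-7.4 -3.4  1.5] T [-0.68  1.58  0.2 ] w 0.615
gap rear 1.0 left -0.4 mm F case x -8.1 y -1.1
```

Call:
{"name": "send_rows", "arguments": {"motion": "-0.03 0 -0.03 -0.1 0.4 0 0.7;-0.06 0.2 -0.03 0 0 0 0.7;-0.06 0.2 -0.03 0.1 0 0 0.7"}}

```text
t: 10.93
eef_pos: [0.6079, 0.2319, 0.0254]
tool_rot: [0.001, 0.989, 0.149, 0.0]
contact_force: [-2.7, -7.2, 5.4]
gripper_width: 0.612
```

```bash
python3 st.py
```

```text
10.93 [0.6079 0.2319 0.0254] yaw 17.19 fix rx,ry [0.14 0.06] F [-2.7 -7.2  5.4] T [-1.54  0.54  0.47] w 0.612
gap rear 1.4 left -0.6 mm F case x -4.7 y -6.0
```

Call:
{"name": "send_rows", "arguments": {"motion": "0.14 0.26 0 0.15 0 0 0.7;0.14 0.26 0 0.15 -0.1 0 0.7;0.14 0.26 -0.03 0.15 -0.1 0 0.7"}}

```text
t: 11.18
eef_pos: [0.6081, 0.2319, 0.0254]
tool_rot: [0.004, 0.989, 0.149, -0.004]
contact_force: [-10.2, -11.3, 13.4]
gripper_width: 0.615
```

```bash
python3 st.py;python3 - <<'E'
from h import *
im=read_camera("wrist");cv2.imwrite("pics/w8c.png",cv2.resize(im[140:290,200:420,::-1],(800,545),interpolation=cv2.INTER_CUBIC))
im=read_camera("scene");cv2.imwrite("pics/s8.png",cv2.resize(im[170:270,280:420,::-1],(798,570),interpolation=cv2.INTER_CUBIC))
E
python3 st.py
```

```text
11.18 [0.6081 0.2319 0.0254] yaw 17.14 fix rx,ry [ 0.48 -0.35] F [-10.2 -11.3  13.4] T [-1.82  1.77  0.62] w 0.615
gap rear 1.2 left -0.5 mm F case x -13.0 y -7.8
11.28 [0.6081 0.2319 0.0255] yaw 17.15 fix rx,ry [ 0.48 -0.34] F [ -9.1 -10.1  11.2] T [-1.71  1.69  0.54] w 0.617
gap rear 1.2 left -0.6 mm F case x -11.7 y -6.9
```

View pics/w8c.png

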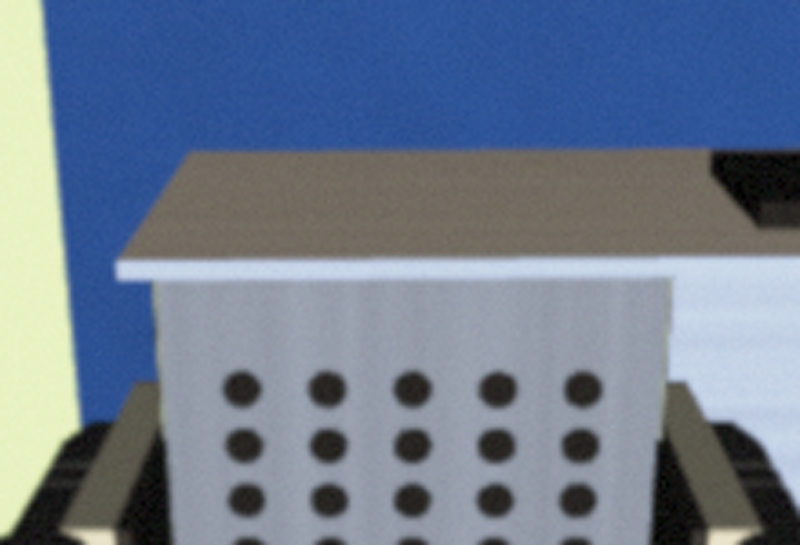

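View pics/s8.png

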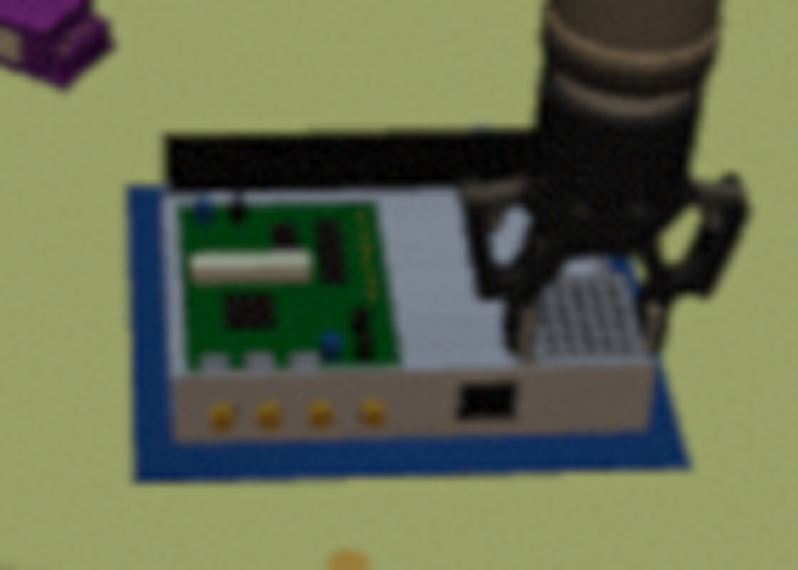

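Call:
{"name": "send_rows", "arguments": {"motion": "-0.05 0 0.08 0.4 -0.3 0 0.7;-0.1 0.35 0.06 0.3 0 0 0.7;-0.1 0.35 0.03 0.3 0 0 0.7"}}

```text
t: 11.53
eef_pos: [0.6076, 0.2316, 0.0264]
tool_rot: [-0.0, 0.989, 0.148, 0.0]
contact_force: [2.3, -8.8, -1.0]
gripper_width: 0.613
```

```bash
python3 st.py
```

```text
11.53 [0.6076 0.2316 0.0264] yaw 17.03 fix rx,ry [-0.02  0.02] F [ 2.3 -8.8 -1. ] T [-2.23 -0.36  0.51] w 0.613
gap rear 1.8 left -0.4 mm F case x -0.4 y -9.0
```

Call:
{"name": "send_rows", "arguments": {"motion": "0 -0.05 -0.1 0 0 0.1 0.7;0 0 -0.15 0 0 0 0.7;0 0 0.06 0 0 0 0.7;-0.06 0.2 0 0.2 0 0 0.7"}}

```text
t: 11.87
eef_pos: [0.6082, 0.2318, 0.0263]
tool_rot: [-0.001, 0.989, 0.148, 0.001]
contact_force: [1.1, -11.3, 1.1]
gripper_width: 0.614
```

```bash
python3 st.py
```

```text
11.87 [0.6082 0.2318 0.0263] yaw 17.01 fix rx,ry [-0.13  0.08] F [  1.1 -11.3   1.1] T [-2.48 -0.21  0.53] w 0.614
gap rear 1.2 left -0.4 mm F case x -2.3 y -11.1
```

Call:
{"name": "send_rows", "arguments": {"motion": "-0.05 -0.15 0 0 0 0.1 0.7;0 0 0 0 0 0 0.7;0 0 -0.2 0 0 0 0.7"}}

```text
t: 12.12
eef_pos: [0.6083, 0.2316, 0.0253]
tool_rot: [-0.002, 0.989, 0.149, 0.001]
contact_force: [-10.4, -5.9, 30.3]
gripper_width: 0.618
```

```bash
python3 st.py
```

```text
12.12 [0.6083 0.2316 0.0253] yaw 17.1 fix rx,ry [-0.23  0.14] F [-10.4  -5.9  30.3] T [-2.03  2.06  0.06] w 0.618
gap rear 1.1 left -0.2 mm F case x -11.7 y -2.6
```

Call:
{"name": "send_rows", "arguments": {"motion": "-0.02 0 0 -0.1 0.1 0 0.7;-0.06 0.2 -0.02 0 0 0 0.7;0.12 0.25 -0.03 0.15 -0.05 0 0.7;0.2 0.25 -0.03 0.2 -0.15 0 0.7"}}

```text
t: 12.45
eef_pos: [0.6082, 0.2318, 0.0253]
tool_rot: [0.002, 0.989, 0.149, -0.002]
contact_force: [-12.5, -10.6, 18.4]
gripper_width: 0.611
```

```bash
python3 st.py
```

```text
12.45 [0.6082 0.2318 0.0253] yaw 17.1 fix rx,ry [ 0.24 -0.17] F [-12.5 -10.6  18.4] T [-1.99  2.59  0.58] w 0.611
gap rear 1.1 left -0.4 mm F case x -15.0 y -6.4
```

Call:
{"name": "send_rows", "arguments": {"motion": "0.12 0.35 0.05 0.3 -0.2 0 0.7;0.14 0.4 0.03 0.35 -0.2 0 0.7"}}

```text
t: 12.62
eef_pos: [0.6082, 0.2319, 0.0254]
tool_rot: [0.002, 0.989, 0.148, -0.002]
contact_force: [-7.1, -13.2, 10.2]
gripper_width: 0.613
```

```bash
python3 st.py
```

```text
12.62 [0.6082 0.2319 0.0254] yaw 17.07 fix rx,ry [ 0.3  -0.18] F [ -7.1 -13.2  10.2] T [-2.58  1.39  0.6 ] w 0.613
gap rear 1.2 left -0.5 mm F case x -10.7 y -10.5
```

Call:
{"name": "send_rows", "arguments": {"motion": "0.2 0.4 0.06 0.35 -0.25 0 0.7;0.2 0.4 0.06 0.35 -0.25 0 0.7"}}

```text
t: 12.78
eef_pos: [0.6081, 0.2319, 0.0254]
tool_rot: [0.003, 0.989, 0.148, -0.003]
contact_force: [-7.6, -11.0, 8.8]
gripper_width: 0.612
```

```bash
python3 st.py;python3 - <<'E'
from h import *
for i in range(6): im=read_camera("wrist")
cv2.imwrite("pics/w9c.png",cv2.resize(im[140:290,200:420,::-1],(800,545),interpolation=cv2.INTER_CUBIC))
im=read_camera("scene");cv2.imwrite("pics/s9.png",im[:,:,::-1])
E
python3 st.py
```

```text
12.78 [0.6081 0.2319 0.0254] yaw 17.05 fix rx,ry [ 0.37 -0.24] F [ -7.6 -11.    8.8] T [-2.34  1.49  0.67] w 0.612
gap rear 1.2 left -0.6 mm F case x -10.6 y -8.3
13.13 [0.6082 0.2319 0.0255] yaw 17.06 fix rx,ry [ 0.37 -0.23] F [ -7.5 -11.5   8.5] T [-2.3   1.38  0.64] w 0.615
gap rear 1.2 left -0.5 mm F case x -10.6 y -8.7
```

View pics/w9c.png

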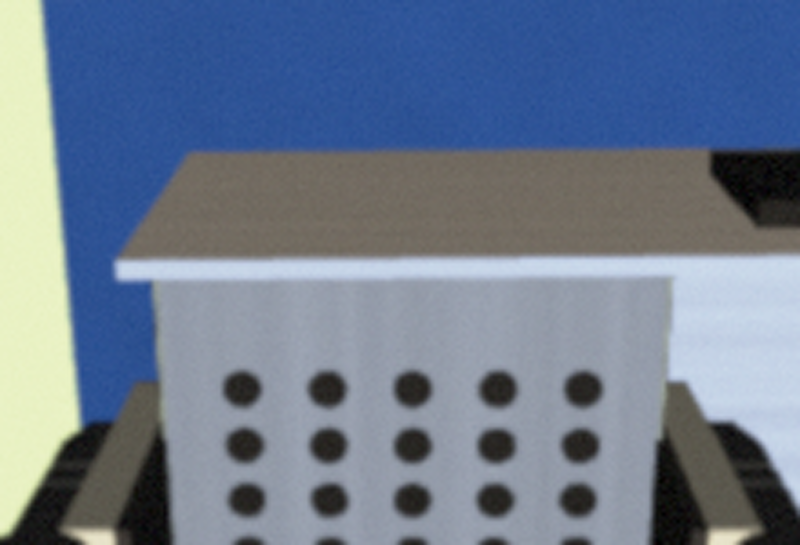

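View pics/s9.png

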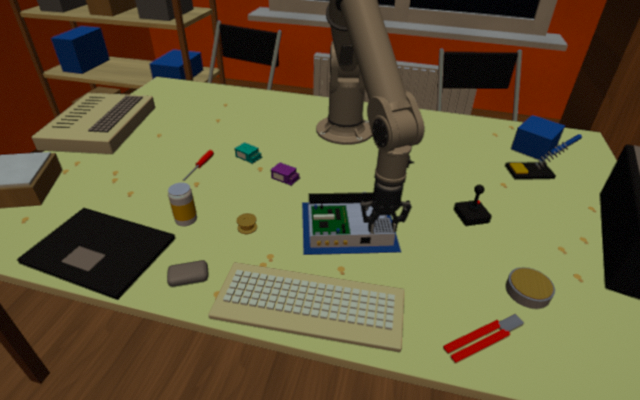

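Both walls are loaded, but there is a residual Tz of +0.65 Nm. The panel edge also sits about 0.5° off the unit's vent rows, so the unit needs slightly more yaw. I'll correct that.

Call:
{"name": "send_rows", "arguments": {"motion": "-0.05 -0.03 0 0.3 -0.2 0.5 0.7;0.1 0.2 0.02 0.2 0 0.5 0.7;0.2 0.4 0.03 0.35 -0.25 0.5 0.7"}}

```text
t: 13.38
eef_pos: [0.6081, 0.232, 0.0254]
tool_rot: [-0.0, 0.987, 0.16, -0.001]
contact_force: [-13.9, -17.3, 17.3]
gripper_width: 0.612
```

```bash
python3 st.py
```

```text
13.38 [0.6081 0.232  0.0254] yaw 18.39 fix rx,ry [ 0.01 -0.17] F [-13.9 -17.3  17.3] T [-3.91  2.47 -0.95] w 0.612
gap rear 1.2 left -0.6 mm F case x -18.4 y -12.4
```

Call:
{"name": "send_rows", "arguments": {"motion": "-0.06 -0.1 0.02 0 0 -0.4 0.7;0.1 0.25 0.05 0.2 -0.1 -0.3 0.7;0.18 0.35 0.05 0.3 -0.2 0 0.7"}}

```text
t: 13.63
eef_pos: [0.6083, 0.2322, 0.0255]
tool_rot: [-0.001, 0.988, 0.153, -0.002]
contact_force: [-11.3, -15.4, 13.2]
gripper_width: 0.615
```

```bash
python3 st.py;python3 - <<'E'
from h import *
im=read_camera("wrist")
cv2.imwrite("pics/w10c.png",cv2.resize(im[140:290,200:420,::-1],(800,545),interpolation=cv2.INTER_CUBIC))
E
python3 st.py
```

```text
13.63 [0.6083 0.2322 0.0255] yaw 17.56 fix rx,ry [-0.05 -0.23] F [-11.3 -15.4  13.2] T [-3.5   2.3   0.34] w 0.615
gap rear 1.0 left -0.8 mm F case x -15.3 y -11.4
13.68 [0.6083 0.2322 0.0255] yaw 17.57 fix rx,ry [-0.05 -0.23] F [ -7.5 -11.4   8.3] T [-2.6   1.51  0.31] w 0.619
gap rear 1.0 left -0.8 mm F case x -10.5 y -8.6
```

View pics/w10c.png

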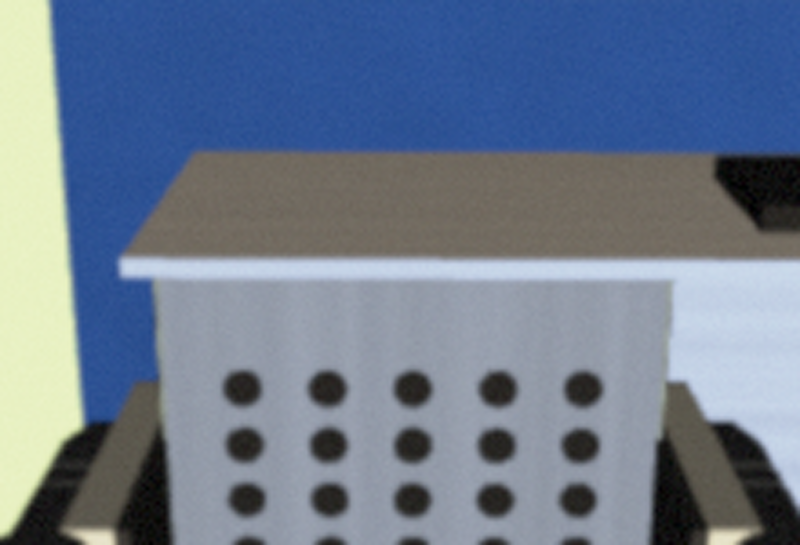

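```bash
python3 - <<'E'
from h import *
for i in range(10): im=read_camera("top")
cv2.imwrite("pics/top11.png",im[:,:,::-1])
E
python3 st.py
```

```text
14.18 [0.6083 0.2322 0.0255] yaw 17.57 fix rx,ry [-0.06 -0.22] F [ -6.7 -11.5   6.5] T [-2.52  1.38  0.26] w 0.609
gap rear 1.0 left -0.8 mm F case x -9.8 y -9.0
```

View pics/top11.png

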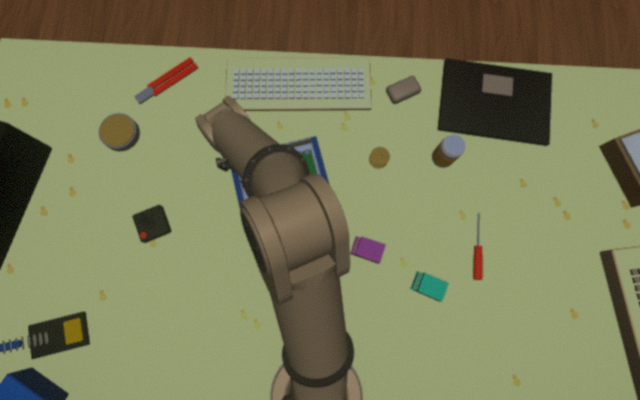

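Call:
{"name": "send_rows", "arguments": {"motion": "0.22 0.45 0.08 0.3 -0.2 0.05 0.7;0.24 0.48 0.09 0.3 -0.25 0.05 0.7"}}

```text
t: 14.35
eef_pos: [0.6082, 0.2322, 0.0255]
tool_rot: [0.001, 0.988, 0.153, -0.004]
contact_force: [-10.5, -15.0, 9.5]
gripper_width: 0.613
```

```bash
python3 - <<'E'
from h import *
for i in range(4): im=read_camera("wrist")
E
python3 st.py
```

```text
14.55 [0.6082 0.2322 0.0254] yaw 17.56 fix rx,ry [ 0.22 -0.46] F [ -9.3 -13.8   9.7] T [-2.87  1.7   0.36] w 0.616
gap rear 1.1 left -0.8 mm F case x -12.9 y -10.4
```

Call:
{"name": "send_rows", "arguments": {"motion": "0.22 0.46 0.15 0.45 -0.4 0.05 0.7;0.22 0.46 0.15 0.45 -0.5 0.05 0.7"}}

```text
t: 14.72
eef_pos: [0.6083, 0.2322, 0.0255]
tool_rot: [0.001, 0.988, 0.153, -0.002]
contact_force: [-5.7, -12.5, 2.4]
gripper_width: 0.613
```

```bash
python3 - <<'E'
from h import *
for i in range(4): im=read_camera("wrist")
cv2.imwrite("pics/w12c.png",cv2.resize(im[140:290,200:420,::-1],(800,545),interpolation=cv2.INTER_CUBIC))
E
python3 st.py
```

```text
14.92 [0.6082 0.2322 0.0255] yaw 17.54 fix rx,ry [ 0.16 -0.21] F [ -6.4 -12.3   2.9] T [-2.6   1.2   0.31] w 0.617
gap rear 1.0 left -0.8 mm F case x -9.8 y -9.8
```

View pics/w12c.png

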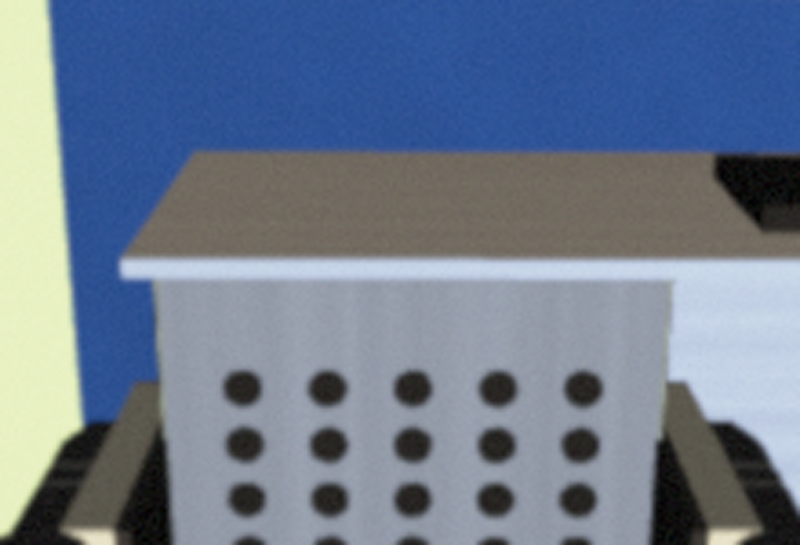

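Both walls now take about 10 N each, and the floor load is only about 5 N. The unit is level and parallel to the case, so I'm handing in.

```bash
python3 -c "
from station import *
print(hand_in())"; python3 st.py
```

```text
the job is handed in; nothing more can be done
None
the job is handed in; nothing more can be done
```

The steel power supply is seated in the case's rear left corner, and the arm is still holding it and pressing it against both walls. Its terminal block faces the front panel. The job was handed in at about 15 s of the 45 s allowed.

- **Which unit:** I took the grey one with dark vent dots and left the purple and teal look-alikes where they were.
- **Placing:** I set it on the floor in the bay, slid it to the left flange, then to the rear panel. I then turned it about 0.5°, because the wrist picture and a leftover twist showed it was not quite parallel to the rear panel.
- **Last checks:** The force reading was steady at about 10 N towards the rear and about 10 N towards the left. Floor load was about 5 N, the tilt was about 0.2°, and the grip was firm. The vent rows looked parallel to the rear panel edge, and the last top view showed the other things where they had been.
- **What disagreed:** My camera estimate of the corner was about 1 mm off at the rear and 0.8 mm off at the left from where the unit stopped. The case yaw I first measured from the picture was 17.25°, against 17.5° when seated. I went by the contact forces. Floor friction takes part of those forces, so the true wall forces may be a little lower.

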